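# Touch-test the glue on a lute's bridge and first fret

### The job

Check the fresh glue joints on the lute body by touch: rest the fingertips lightly on top of the bridge for about a second, then lightly for about a second on top of the shortest fret, the one nearest the bridge, and withdraw at least a hand's breadth above the instrument. Touch nothing else, neither the soundboard nor the other two frets nor the things lying about on it or the bench, and do not press hard, pinch or lift anything.

Things in the scene. Friction and masses are not known exactly. Their poses are not given: they have to be found in the camera images.
- soundbox: Round lute body lying flat at any yaw, without neck: 336 mm across, 65 mm high, dark inlaid rim, pale soundboard on top. Origin: centre of its underside, 30 mm above the bench. z up; x from the bridge to the neck end (pale neck joint in the rim). It rests on a foam ring: it cannot slide, turn or tip, but sinks straight down 0.8 mm per newton pressed (16 mm at most) and springs back.
- bridge: The bridge, glued on the soundboard, dark wood, alone near the rim opposite the neck joint, 105 mm from the body's centre: a block 18 mm (x) by 60 mm (y), 14 mm high, with a rounded wing 8 mm high at each end (102 mm overall along y). Origin: centre of its underside, on the soundboard; axes as the soundbox's.
- bridge_top (a point): Centre of the bridge's flat top (18 x 60 mm), 14 mm above the soundboard. Axes as the bridge's.
- fret_short: The shortest of three frets glued crosswise in a row on the centreline: bars 12 mm thick (x), 8 mm in the upper 4 mm, and 16 mm high. This one is 32 mm long (y), at the centre of the soundboard, 105 mm from the bridge and the nearest to it. Origin: centre of its underside, on the soundboard; axes as the soundbox's.
- fret_short_top (a point): Centre of the shortest fret's flat top (8 x 32 mm), 16 mm above the soundboard. Axes as the fret's.
- fret_middle: The middle fret, 48 mm long, otherwise like the shortest; 55 mm from the shortest (between centres) towards the neck. Leave alone.
- fret_long: The longest fret, 64 mm long, otherwise like the shortest; 110 mm from the shortest towards the neck. Leave alone.
- thumb_plane: Small loose brass plane on the soundboard, beside the row of frets on the +y side, about 105 mm off the centreline: 62 x 26 mm, 38 mm high. Origin at the centre of its underside. Leave alone.
- caul: Loose wooden block on the soundboard, beside the row of frets on the -y side, about 105 mm off the centreline: 60 x 26 x 20 mm high. Origin at the centre of its underside. Leave alone.
- glue_jar: Closed jar, 62 mm across, 85 mm high, on the bench. Origin at the centre of its underside. Leave alone.
- bowl: White bowl, 116 mm across, 50 mm high, on the bench. Origin at the centre of its underside. Leave alone.
- mug: Blue cup without handle, 80 mm across, 90 mm high, on the bench. Origin at the centre of its underside. Leave alone.
- glue_brush: Brush lying on the bench to the robot's left, under 30 mm high. Leave alone.
- hammer: Hammer lying on the bench to the robot's right, under 50 mm high. Leave alone.
- sanding_block: Cork sanding block, 45 x 90 x 29 mm high, on the bench to the right of the lute body. Origin at the centre of its underside. Leave alone.

How it is judged:
By the outcome, as a careful person would: the job done as asked, in the order asked, and still so for the second after the job is handed in, with the robot touching nothing.
It also fails if it takes over 38 s, if anything falls off the work surface, if the arm or the gripper's body presses on something with over 40 N, if the wrist force passes 120 N, or if a joint passes its speed limit or range.

### The arm

A 6-joint arm with a two-finger parallel gripper is mounted at the origin on the work surface. World frame = base frame: x ahead of the robot, y to its left, z up, the work surface at z = 0. Lengths are in mm, angles in rad, forces in N, time in s.
With the tool pointing down it reaches from about 300 to 775 mm from the base axis. Payload 14.6 kg.
Tool frame: the origin (TCP) lies on the front face of the gripper's body, between the roots of the fingers; the fingertips stand 97 mm ahead of it and the grasp point (between the pads) lies 78 mm ahead of it; z points along the fingers, y is the line along which they close (so a half turn about z gives the same grasp; the last joint's range is limited). The gripper opens to 94 mm and grips with 3 to 60 N. Pads are 16 mm wide; open, the fingers measure 119 mm over their backs; the gripper's body (75 mm by 177 mm) begins 78 mm behind the grasp point.
Start: joints at [-1.239, 0.3, 1.521, -0, 1.321, -0.067], TCP at [213.565, -506.834, 302.646] pointing down, gripper open.
Joint ranges: [-3.03, 3.03], [-0.79, 2.21], [0.23, 2.52], [-1.04, 4.18], [0, 3.07], [-2.55, 2.55]. Speed limits (rad/s): [2.22, 2.22, 2.57, 3.14, 3.14, 3.14].

### API

Orientations are given as [roll, pitch, yaw] about the fixed x, y, z axes, in that order (R = Rz(yaw) Ry(pitch) Rx(roll)).
In Python, from cell import * gives the robot as it stands.
- The arm moves only by the tool carry_out, never from a script. Its arguments are lists of equal length, an entry for each row: "slide": the shift along the world's x, y, z scaled (see below), a list of three; "dr": the turn, a rotation vector about the world's x, y, z scaled (see below), a list of three; "gripper": the opening in per cent of the stroke, from 0 (shut) to 100 (fully open). A call has 1 to 10 rows; each row is the pose to reach, as a shift and turn from the pose commanded when the call began, turning the shorter way round; what a row does not reach only later rows make up. The controller multiplies each number of a shift by 0.25 m and each number of a turn by 360 degrees. A row lasts 1/12 s, in which the tool goes at most 41.7 mm and 7.16 degrees, less where a joint would pass 70% of its speed; a pose out of reach is approached as far as the arm can. A call with a number of a shift or a turn outside -1 to 1 is refused whole. A call with a gripper value outside its range is refused whole. The fingers move at their own pace and stop on an object; "newtons" is the grip in N (left out, the last holds). Time passes only in rows, so rows that repeat a pose let the fingers close. It gives the time, the measured TCP pose, the force, the opening and the grip force at its end, in the units of the state.
- read_state(): the state, without advancing time (a new reading comes with each control period).
- camera(name): name is "side" or "top"; returns the picture (480x640x3 uint8, red, green, blue); there is no depth.
- camera_model(name): a dict with "vfov" (degrees; the focal length in pixels is half the picture's height over the tangent of half this angle, whatever the lens; pixels are square), "cx", "cy" (the principal point, pixels), "R" (3x3) and "t" (3): a world point X has camera coordinates R X + t. Camera axes: x right, y down, z forward; pixel columns grow to the right and rows downward; lengths in mm; the calibration is good to about 2 mm. A picture is of the moment at which its call begins. camera_model takes no time and is no camera call.
- sign_off(): hands the job in; it is judged then, once.
The state is a dict: "clock": time; "joints": joint angles; "qd": joint speeds; "effort": joint torques, N m; "eef_pos": TCP position; "eef_rot": TCP orientation; "wrist_force": force on the tool from outside, world axes, zero at the start; "moment": the same for the moment, N m; "finger_gap": finger opening in mm; "finger_force": force on a finger pad.
Only numpy, scipy, OpenCV 4.12 (cv2) and the standard library are available. Lean on these libraries where they do the work, as an engineer would, in place of code of your own. Each camera call takes 0.05 s, during which the arm holds its last target. There are 200 camera calls.

## Working session

There is one attempt and no reset: what is moved stays moved. The work goes in short steps, Python scripts to look and compute and a tool call to move; the robot and the scene stay as the last step left them, time stands still between calls to the robot, and variables do not carry over. Pictures are saved under pics/ and viewed, at most 10 in all, crops included, and the job is handed in when it is done.

Besides the shell and the picture viewer there is one more tool, called after "Emit:" as name(argument=value, ...) on one line, values as JSON. carry_out: Moves the arm, as the interface text tells. Its arguments: {"type":"object","properties":{"slide":{"type":"array","items":{"type":"array","items":{"type":"number","minimum":-1,"maximum":1}}},"dr":{"type":"array","items":{"type":"array","items":{"type":"number","minimum":-1,"maximum":1}}},"gripper":{"type":"array","items":{"type":"number"}},"newtons":{"type":"number"}},"required":["slide","dr","gripper"]}

```bash
mkdir -p pics
python3 - <<'E'
from cell import *
import cv2
for n in("top","side"):
    cv2.imwrite(f"pics/{n}0.png",camera(n)[:,:,::-1]); print(camera_model(n))
s=read_state();print({k:s[k] for k in("clock","eef_pos","eef_rot","wrist_force","finger_gap")})
E
```

```text
{'vfov': 43.73964347335199, 'cx': 321.8445583088119, 'cy': 234.43244164483664, 'R': array([[ 0.0025689 , -0.99969951, -0.02437812],
       [-0.99851387, -0.00123724, -0.05448415],
       [ 0.05443762,  0.02448185, -0.998217  ]]), 't': array([  14.28781362,  510.34941515, 1330.78813591])}
{'vfov': 44.422871743440446, 'cx': 308.0043866205299, 'cy': 236.11444446598588, 'R': array([[-0.88886165, -0.45812484,  0.00682634],
       [-0.27500852,  0.52154115, -0.80769124],
       [ 0.3664632 , -0.71980307, -0.58956616]]), 't': array([ 433.40886134,  222.02278408, 1227.48981012])}
{'clock': 0.1, 'eef_pos': array([ 213.52036298, -506.72642056,  302.16089162]), 'eef_rot': array([-3.14059674e+00, -6.30131146e-05,  3.98801513e-01]), 'wrist_force': array([0.33803681, 0.38812463, 0.0399625 ]), 'finger_gap': 94.19860080390765}
```

View pics/top0.png

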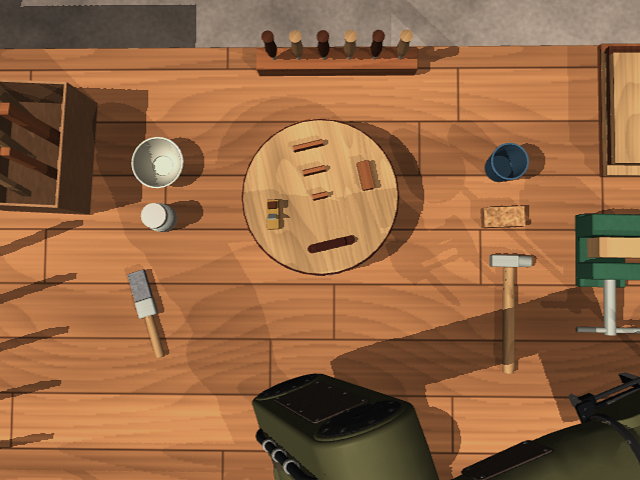

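View pics/side0.png

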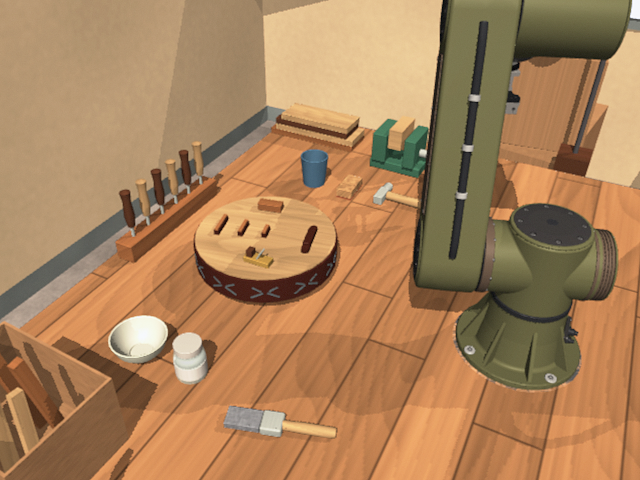

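The top view shows the body centred near (320,197), the bridge at (332,244), the short fret at (321,196) and the longest at (310,146). The plane is at left (274,214) and the caul at right (367,174). I'll enlarge for closer readings.

Run:
```python
import cv2
a=cv2.imread("pics/top0.png")[130:265,260:400]
cv2.imwrite("pics/c1.png",cv2.resize(a,None,fx=4.4,fy=4.4,interpolation=cv2.INTER_CUBIC))
a=cv2.imread("pics/side0.png")[190:280,200:330]
cv2.imwrite("pics/c2.png",cv2.resize(a,None,fx=6,fy=6,interpolation=cv2.INTER_CUBIC))
```

```text
(no output)
```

View pics/c1.png

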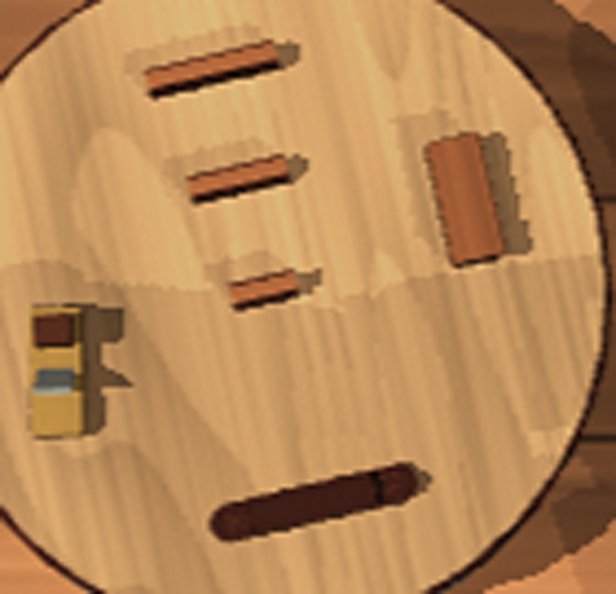

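View pics/c2.png

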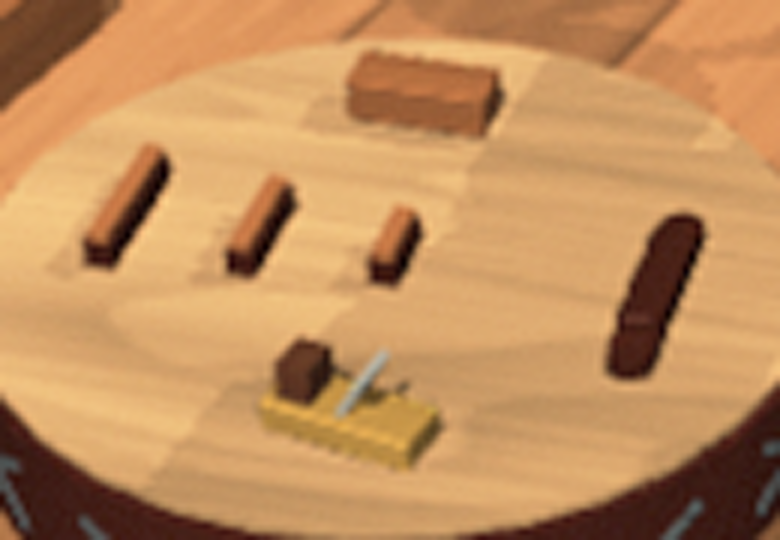

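In the crops, the fret tops are centred at about (263,287), (236,176) and (210,66), and the bridge at (315,502). The side crop puts the short fret's top at about (398,232). Nothing lies between the bridge and the short fret.

```bash
cat > h.py <<'E'
from cell import *
import numpy as np
def ray(n,u,v,z):
    m=camera_model(n);f=240/np.tan(np.radians(m["vfov"]/2))
    R=np.array(m["R"]);c=-R.T@m["t"];d=R.T@[(u-m["cx"])/f,(v-m["cy"])/f,1]
    return (c+d*(z-c[2])/d[2])
E
python3 - <<'E'
from h import *
c=lambda u,v:(260+(u+.5)/4.4-.5,130+(v+.5)/4.4-.5)
d=lambda u,v:(200+(u+.5)/6-.5,190+(v+.5)/6-.5)
P={k:ray("top",*c(*p),z)[:2] for k,p,z in(("short",(263,287),111),("mid",(236,176),111),("long",(210,66),111),("bridge",(315,502),107),("bl",(211,524),103),("br",(418,480),103))}
S={k:ray("side",*d(*p),z)[:2] for k,p,z in(("short",(398,230),111),("mid",(264,202),111),("long",(130,190),111),("bridge",(662,285),108))}
for Q in(P,S):
    print({k:v.round(1) for k,v in Q.items()})
    v=Q["long"]-Q["bridge"];print(np.hypot(*v),np.arctan2(v[1],v[0]),np.hypot(*(Q["short"]-Q["bridge"])),np.hypot(*(Q["long"]-Q["short"])))
E
```

```text
{'short': array([588.1,  18.2]), 'mid': array([641.3,  31.3]), 'long': array([694.4,  43.9]), 'bridge': array([485.9,  -6.6]), 'bl': array([475.4,  43. ]), 'br': array([496.6, -55.7])}
214.56151889001936 0.23788337421821168 105.20860130777753 109.35301888924677
{'short': array([588.1,  19.8]), 'mid': array([644. ,  27.9]), 'long': array([694.8,  45.5]), 'bridge': array([483.2,   0.6])}
216.31583153455634 0.20900294157141064 106.5910077398824 109.80459115543853
```

Both cameras agree on the short fret at (588,18.5), with spacings of 105 and 110 mm as given. That gives yaw 0.23 and the bridge at about (486,-5.5). I'll shut the fingers and move above the bridge.

Emit:
carry_out(slide=[[0.545,1,0],[0.545,1,0],[0.545,1,0],[0.545,1,0],[0.545,1,0],[0.545,1,0],[0.545,1,0],[0.545,1,0],[0.545,1,0]], dr=[[0,0,-0.027],[0,0,-0.027],[0,0,-0.027],[0,0,-0.027],[0,0,-0.027],[0,0,-0.027],[0,0,-0.027],[0,0,-0.027],[0,0,-0.027]], gripper=[0,0,0,0,0,0,0,0,0], newtons=3)

```text
clock: 0.85
eef_pos: [350.4, -255.7, 302.7]
eef_rot: [3.142, 0.0, 0.232]
wrist_force: [-0.7, -0.1, -0.1]
finger_gap: 37.8
finger_force: 0.0
```

Emit:
carry_out(slide=[[0.545,1,0],[0.545,1,0],[0.545,1,0],[0.545,1,0],[0.545,1,0],[0.545,1,0],[0.545,1,0],[0.545,1,0],[0.545,1,0],[0.545,1,0]], dr=[[0,0,0],[0,0,0],[0,0,0],[0,0,0],[0,0,0],[0,0,0],[0,0,0],[0,0,0],[0,0,0],[0,0,0]], gripper=[0,0,0,0,0,0,0,0,0,0])

```text
clock: 1.68
eef_pos: [485.9, -8.1, 302.3]
eef_rot: [3.142, 0.001, 0.228]
wrist_force: [0.6, 0.2, -0.9]
finger_gap: 0.8
finger_force: 0.0
```

Emit:
carry_out(slide=[[0,0,-0.28],[0,0,-0.28],[0,0,-0.28],[0,0,-0.28],[0,0,-0.28]], dr=[[0,0,0],[0,0,0],[0,0,0],[0,0,0],[0,0,0]], gripper=[0,0,0,0,0])

```text
clock: 2.1
eef_pos: [486.5, -7.8, 234.5]
eef_rot: [3.141, -0.002, 0.228]
wrist_force: [0.2, 0.4, 0.9]
finger_gap: 0.6
finger_force: 0.0
```

Run:
```python
from h import *
import cv2
a=camera("side");cv2.imwrite("pics/c3.png",cv2.resize(a[150:280,190:360,::-1],None,fx=4.5,fy=4.5,interpolation=cv2.INTER_CUBIC))
s=read_state();print(s["clock"],s["eef_pos"],s["eef_rot"],s["wrist_force"],s["finger_gap"])
```

```text
2.15 [486.65874041  -7.59856482 234.72019273] [ 3.14064590e+00 -2.75071869e-03  2.28114696e-01] [-0.08388866  0.45920446  0.48318429] 0.4276456435948039
```

View pics/c3.png

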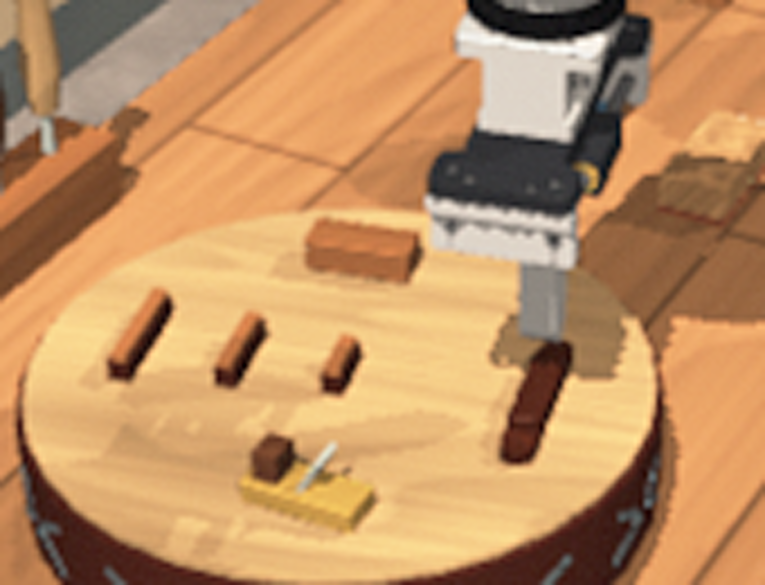

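The picture shows the shut fingertips above the bridge's middle: tips at crop (540,335), bridge top at (538,400), which fits 28 mm of height left. Now I'll go down gently.

Emit:
carry_out(slide=[[0,0.004,-0.04],[0,0.004,-0.07],[0,0.004,-0.09],[0,0.004,-0.09],[0,0.004,-0.09],[0,0.004,-0.09]], dr=[[0,0,0],[0,0,0],[0,0,0],[0,0,0],[0,0,0],[0,0,0]], gripper=[0,0,0,0,0,0])

```text
clock: 2.65
eef_pos: [486.2, -5.8, 210.3]
eef_rot: [3.142, -0.0, 0.229]
wrist_force: [0.4, -0.3, 0.8]
finger_gap: 0.4
finger_force: 0.0
```

Emit:
carry_out(slide=[[0,0,-0.004],[0,0,-0.008],[0,0,-0.012],[0,0,-0.016],[0,0,-0.016],[0,0,-0.016]], dr=[[0,0,0],[0,0,0],[0,0,0],[0,0,0],[0,0,0],[0,0,0]], gripper=[0,0,0,0,0,0])

```text
clock: 3.15
eef_pos: [486.1, -5.8, 206.1]
eef_rot: [-3.142, 0.0, 0.229]
wrist_force: [-1.5, 1.0, -0.2]
finger_gap: 0.4
finger_force: 0.2
```

Emit:
carry_out(slide=[[0,0,-0.003],[0,0,-0.006],[0,0,-0.006],[0,0,-0.006]], dr=[[0,0,0],[0,0,0],[0,0,0],[0,0,0]], gripper=[0,0,0,0])

```text
clock: 3.48
eef_pos: [486.1, -5.9, 204.7]
eef_rot: [3.142, -0.0, 0.229]
wrist_force: [-0.6, 0.5, 2.1]
finger_gap: 0.4
finger_force: 1.0
```

Emit:
carry_out(slide=[[0,0,-0.002],[0,0,-0.002],[0,0,-0.002]], dr=[[0,0,0],[0,0,0],[0,0,0]], gripper=[0,0,0])

```text
clock: 3.73
eef_pos: [486.1, -5.8, 204.2]
eef_rot: [3.142, -0.0, 0.229]
wrist_force: [-0.8, 0.7, 1.7]
finger_gap: 1.1
finger_force: 1.3
```

Emit:
carry_out(slide=[[0,0,0],[0,0,0],[0,0,0]], dr=[[0,0,0],[0,0,0],[0,0,0]], gripper=[0,0,0])

```text
clock: 3.98
eef_pos: [486.1, -5.8, 204.2]
eef_rot: [3.142, -0.0, 0.229]
wrist_force: [-0.4, 0.2, 2.5]
finger_gap: 0.4
finger_force: 1.3
```

Emit:
carry_out(slide=[[0,0,0],[0,0,0],[0,0,0],[0,0,0],[0,0,0]], dr=[[0,0,0],[0,0,0],[0,0,0],[0,0,0],[0,0,0]], gripper=[0,0,0,0,0])

```text
clock: 4.4
eef_pos: [486.1, -5.8, 204.2]
eef_rot: [3.142, -0.0, 0.229]
wrist_force: [-0.6, 0.9, 2.4]
finger_gap: 0.3
finger_force: 1.3
```

Steady contact at about 2.2 N. I'll hold briefly, lift, and cross to the short fret.

Emit:
carry_out(slide=[[0,0,0],[0,0,0],[0,0,0.02],[0,0,0.06],[0,0,0.12],[0,0,0.12],[0,0,0.12]], dr=[[0,0,0],[0,0,0],[0,0,0],[0,0,0],[0,0,0],[0,0,0],[0,0,0]], gripper=[0,0,0,0,0,0,0])

```text
clock: 4.98
eef_pos: [486.3, -5.9, 234.9]
eef_rot: [3.141, -0.002, 0.229]
wrist_force: [-0.4, -0.9, -0.4]
finger_gap: 0.3
finger_force: 0.0
```

Emit:
carry_out(slide=[[0.1,0.024,0],[0.2,0.048,0],[0.3,0.072,0],[0.41,0.096,0],[0.41,0.096,0],[0.41,0.096,0],[0.41,0.096,0]], dr=[[0,0,0],[0,0,0],[0,0,0],[0,0,0],[0,0,0],[0,0,0],[0,0,0]], gripper=[0,0,0,0,0,0,0])

```text
clock: 5.57
eef_pos: [587.9, 18.1, 233.3]
eef_rot: [-3.141, 0.002, 0.229]
wrist_force: [0.8, 0.5, 0.5]
finger_gap: 0.6
finger_force: 0.0
```

Run:
```python
from h import *
import cv2
a=camera("side");cv2.imwrite("pics/c4.png",cv2.resize(a[150:280,190:360,::-1],None,fx=4.5,fy=4.5,interpolation=cv2.INTER_CUBIC))
s=read_state();print(s["clock"],s["eef_pos"],s["eef_rot"],s["wrist_force"],s["finger_gap"])
m=camera_model("side");f=240/np.tan(np.radians(m["vfov"]/2))
for z in(s["eef_pos"][2]-97,111):
    q=m["R"]@[*s["eef_pos"][:2],z]+m["t"];print(z,(q[0]/q[2]*f+m["cx"]-190)*4.5,(q[1]/q[2]*f+m["cy"]-150)*4.5)
```

```text
5.6167 [587.78656073  18.01300179 233.73158483] [-3.14139405e+00  9.87334755e-04  2.29073013e-01] [ 0.62779703  0.59841561 -0.20021693] 0.31345835428075725
136.731584834363 342.11171469472015 307.8009244864585
111 343.87152367817947 348.97381415986587
```

View pics/c4.png

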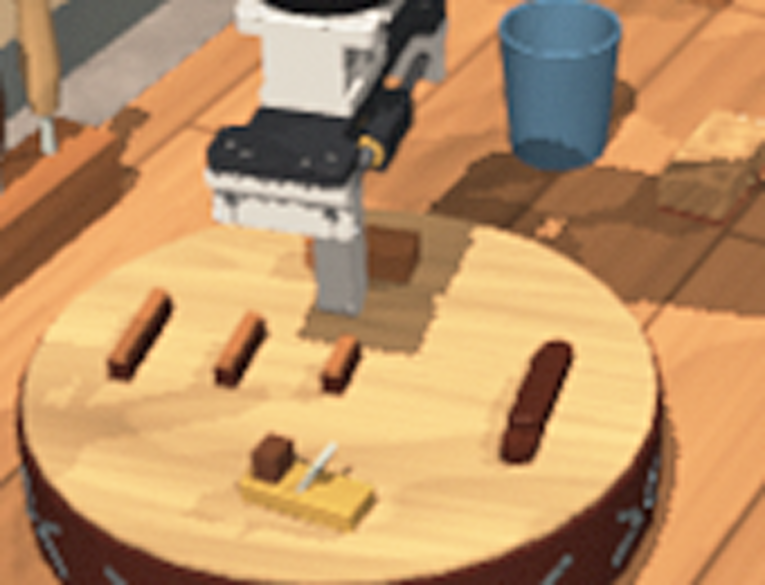

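The tips at crop (340,310) hang over the short fret, whose top is near (342,355). That is clear of the other frets, the plane and the caul. I'll shift 1.5 mm in +y and descend.

Emit:
carry_out(slide=[[0,0.006,-0.04],[0,0.006,-0.07],[0,0.006,-0.092],[0,0.006,-0.092],[0,0.006,-0.096],[0,0.006,-0.1],[0,0.006,-0.104],[0,0.006,-0.104]], dr=[[0,0,0],[0,0,0],[0,0,0],[0,0,0],[0,0,0],[0,0,0],[0,0,0],[0,0,0]], gripper=[0,0,0,0,0,0,0,0])

```text
clock: 6.28
eef_pos: [588.6, 19.6, 208.2]
eef_rot: [3.142, -0.0, 0.229]
wrist_force: [-0.7, 0.6, 0.4]
finger_gap: 0.4
finger_force: 0.0
```

Emit:
carry_out(slide=[[0,0,-0.003],[0,0,-0.006],[0,0,-0.006],[0,0,-0.006]], dr=[[0,0,0],[0,0,0],[0,0,0],[0,0,0]], gripper=[0,0,0,0])

```text
clock: 6.62
eef_pos: [588.6, 19.7, 206.8]
eef_rot: [3.141, -0.0, 0.229]
wrist_force: [0.0, -0.6, 2.5]
finger_gap: 0.1
finger_force: 0.9
```

Emit:
carry_out(slide=[[0,0,-0.002],[0,0,-0.002],[0,0,-0.002]], dr=[[0,0,0],[0,0,0],[0,0,0]], gripper=[0,0,0])

```text
clock: 6.87
eef_pos: [588.6, 19.7, 206.3]
eef_rot: [3.141, -0.0, 0.229]
wrist_force: [-0.1, 0.7, 3.0]
finger_gap: 0.4
finger_force: 1.3
```

Emit:
carry_out(slide=[[0,0,0],[0,0,0],[0,0,0],[0,0,0],[0,0,0],[0,0,0],[0,0,0],[0,0,0],[0,0,0],[0,0,0]], dr=[[0,0,0],[0,0,0],[0,0,0],[0,0,0],[0,0,0],[0,0,0],[0,0,0],[0,0,0],[0,0,0],[0,0,0]], gripper=[0,0,0,0,0,0,0,0,0,0])

```text
clock: 7.7
eef_pos: [588.6, 19.7, 206.2]
eef_rot: [3.142, -0.0, 0.229]
wrist_force: [0.8, -0.3, 3.7]
finger_gap: 0.3
finger_force: 1.3
```

Emit:
carry_out(slide=[[0,0,0.02],[0,0,0.06],[0,0,0.2],[0,0,0.36],[0,0,0.52],[0,0,0.6],[0,0,0.6],[0,0,0.6],[0,0,0.6]], dr=[[0,0,0],[0,0,0],[0,0,0],[0,0,0],[0,0,0],[0,0,0],[0,0,0],[0,0,0],[0,0,0]], gripper=[0,0,0,0,0,0,0,0,0])

```text
clock: 8.45
eef_pos: [588.2, 19.7, 355.2]
eef_rot: [-3.141, 0.002, 0.229]
wrist_force: [-0.1, 0.5, -0.8]
finger_gap: 0.7
finger_force: 0.0
```

Run:
```python
from h import *
import cv2
cv2.imwrite("pics/end.png",camera("side")[:,:,::-1])
s=read_state();print(s["clock"],s["eef_pos"],s["wrist_force"])
```

```text
8.5 [588.26795973  19.67847046 354.78998454] [-0.25517719  0.4121136  -0.64858925]
```

View pics/end.png

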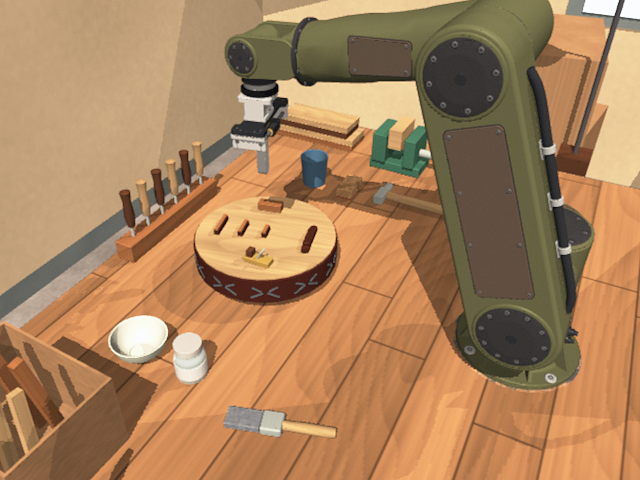

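The gripper at (262,165) is well clear, about 150 mm above the lute, and everything else is where it was.

```bash
python3 -c "from cell import *; print(sign_off())"
```

```text
the job is handed in; nothing more can be done
None
```

I rested the fingertips on the bridge and then the shortest fret for about 1.2 s each, at roughly 2 to 3.5 N, withdrew to about 145 mm above the fret with nothing else touched or moved, and handed the job in at 8.5 s.

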